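# Turn the nursery carousel until the cotton jar faces front

## Robot

A 7-joint arm with a two-finger parallel gripper is mounted at the origin on the work surface. World frame = base frame: x ahead of the robot, y to its left, z up, the work surface at z = 0. Lengths are in m, angles in rad, forces in N, time in s.
With the tool pointing down it reaches from about 0.425 to 0.875 m from the base axis. Payload 4.7 kg.
Tool frame: the origin (TCP) lies midway between the tips of the shut fingers; the grasp point (between the pads) lies 19 mm behind it; z points along the fingers, y is the line along which they close (so a half turn about z gives the same grasp; the last joint's range is limited). The gripper opens to 87 mm and grips with 3 to 60 N. Pads are 19 mm wide; open, the fingers measure 117 mm over their backs; the gripper's body (75 mm by 190 mm) begins 51 mm behind the grasp point.
Start: joints at [0.014, 0.321, -0.07, 1.45, 0.023, 1.371, -0.057], TCP at [0.65, -0, 0.223] pointing down, gripper open.
Joint ranges: [-2.86, 2.86], [-0.3, 2.09], [-1.38, 1.24], [0.06, 2.45], [-1.56, 4.7], [0.09, 2.05], [-2.69, 2.69]. Speed limits (rad/s): [2.57, 2.57, 3.14, 3.14, 3.14, 3.14, 3.14].

## Interface

Orientations are given as a rotation vector (axis times angle).
In Python, from bench import ctrl, get_image, calibration gives the robot as it stands.
- The arm moves only by the tool apply_moves, never from a script. Its arguments are lists of equal length, an entry for each row: "dp": the shift along the tool's x, y, z in m, a list of three; "twist": the turn, a rotation vector about the tool's x, y, z in rad, a list of three; "fingers": the closure, from 0 (fully open) to 1 (shut). In form: {"dp": [[dx, dy, dz], ...], "twist": [[ax, ay, az], ...], "fingers": [fingers, ...]}. A call has 1 to 10 rows; each row shifts and turns the commanded pose from where the row before left it, along the tool's axes as they then stand; what a row does not reach is not made up. A row lasts 1/10 s, in which the tool goes at most 50 mm and 8.59 degrees, less where a joint would pass 70% of its speed; a pose out of reach is approached as far as the arm can. A call is refused whole if a number of a shift passes 0.05 or a number of a turn 0.15, either way. A call with a gripper value outside its range is refused whole. The fingers move at their own pace and stop on an object; "newtons" is the grip in N (left out, the last holds). Time passes only in rows, so rows that do not move let the fingers close. It gives the time, the measured TCP pose, the force, the opening and the grip force at its end, in the units of the state.
- ctrl.get_state(): the state, without advancing time (a new reading comes with each control period).
- get_image(name): name is "scene" or "side" or "wrist"; returns the picture (384x512x3 uint8, red, green, blue); there is no depth.
- calibration(name): a dict with "fx", "fy", "cx", "cy" (pixels), "k1" (the pictures are not rectified: a ray, as slopes to the right and down, at radius r is drawn at 1 + k1 r^2 times it, then the intrinsics apply), "eye" and "attitude" of the camera in the world; the wrist camera has in their place "hand_eye" (4x4, takes a point from camera to tool coordinates, whose origin is the TCP and whose axes are the flange's). Camera axes: x right, y up, looking along -z (the intrinsics and any distortion apply to the point x, -y, -z); pixel columns grow to the right and rows downward; lengths in m; the calibration is good to about 2 mm. A picture is of the moment at which its call begins: read the wrist's pose just before it. calibration takes no time and is no camera call.
- ctrl.close_job(): hands the job in; it is judged then, once.
The state is a dict: "time": time; "joint_positions": joint angles; "qd": joint speeds; "joint_torque": joint torques, N m; "position": TCP position; "tool_rot": TCP orientation; "ft_force": force on the tool from outside, world axes, zero at the start; "torque": the same for the moment, N m; "grip_width": opening from 0.0 (shut) to 1.0 (fully open); "grip_force": force on a finger pad.
Only numpy, scipy, OpenCV 4.12 (cv2) and the standard library are available. Lean on these libraries where they do the work, as an engineer would, in place of code of your own. Each camera call takes 0.05 s, during which the arm holds its last target. There are 200 camera calls.

## Task

Gently turn the round birch carousel by pushing sideways on the upright pegs on its rim with the fingertips, until the lidded glass jar is at the front, in line with the wooden tongue that sticks out of the fixed foot under the disc; it may turn either way. Do not touch, lift or shift the things that ride on the carousel, and leave the rattle and the baby monitor where they are. Finish with the carousel at rest and the hand clear of it.

Things in the scene. Friction and masses are not known exactly. Their poses are not given: they have to be found in the camera images.
- foot: Fixed wooden foot under the turning disc, 190 mm across, 14 mm high. Origin: centre of its underside (z = 0), on the carousel's axis. A tongue 26 mm wide, 10 mm high, sticks out along its own -x and ends 178 mm from the centre, 46 mm beyond the disc: it marks the front. Place and yaw vary; the tongue is on the robot's side.
- carousel: Turning birch disc, 264 mm across, 18 mm thick, top 32 mm above the work surface. Origin: centre of its underside, on its upright axis (the foot's). Turns without limit either way, friction about 0.1 N m (1 N at a peg), stays where left. Three pegs on its rim, 120 degrees apart; three things ride 65 mm from the axis, each midway between two pegs, in varying order.
- jar: Lidded glass jar with white cotton balls, loose on the carousel: 60 mm across, 82 mm high over the ball knob of its beech lid. Origin: centre of its underside, on the disc's top.
- teether: Flat round silicone teething ring lying loose on the carousel: 68 mm across, 38 mm hole, 14 mm thick. Origin: centre of its underside, on the disc's top.
- tin: Low round aluminium cream tin standing loose on the carousel: 66 mm across, 28 mm high. Origin: centre of its underside, on the disc's top.
- rattle_center (a point): Beech rattle lying on the top at the left of the carousel: 142 mm long, 44 mm across its two end discs. This point: its centre.
- monitor_center (a point): Grey baby monitor camera on a round foot, 68 mm across and 94 mm high, at the right of the carousel. This point: on its upright axis, half-way up.
- peg0 (a point): One of three alike upright beech pegs on the carousel's rim: 16 mm thick, 55 mm tall above the disc, its axis 118 mm from the carousel's axis. This point: centre of its top end, 87 mm above the work surface.
- peg1 (a point): One of three alike upright beech pegs on the carousel's rim: 16 mm thick, 55 mm tall above the disc, its axis 118 mm from the carousel's axis. This point: centre of its top end, 87 mm above the work surface.
- peg2 (a point): One of three alike upright beech pegs on the carousel's rim: 16 mm thick, 55 mm tall above the disc, its axis 118 mm from the carousel's axis. This point: centre of its top end, 87 mm above the work surface.
Things that resemble listed ones, but are neither listed nor needed, are in the scene too. Leave any blue look-alike of the teether alone. Leave any blue look-alike of the jar alone.

How it is judged:
By the outcome, as a careful person would: the job done as asked, in the order asked, and still so for the second after the job is handed in, with the robot touching nothing.
It also fails if it takes over 51 s, if anything falls off the work surface, if the arm or the gripper's body presses on something with over 40 N, if the wrist force passes 120 N, or if a joint passes its speed limit or range.

## Working session

There is one attempt and no reset: what is moved stays moved. The work goes in short steps, Python scripts to look and compute and a tool call to move; the robot and the scene stay as the last step left them, time stands still between calls to the robot, and variables do not carry over. Pictures are saved under pics/ and viewed, at most 10 in all, crops included, and the job is handed in when it is done.

Besides the shell and the picture viewer there is one more tool, called after "Call:" in YAML: its name, and indented under it one key for each argument. apply_moves: Moves the arm, as the interface text tells. Its arguments: {"type":"object","properties":{"dp":{"type":"array"},"twist":{"type":"array"},"fingers":{"type":"array"},"newtons":{"type":"number"}},"required":["dp","twist","fingers"]}

```bash
mkdir -p pics; ls; python3 - <<'E'
from bench import ctrl,get_image,calibration
import cv2,numpy as np
s=ctrl.get_state();print(s['time'],s['position'],s['tool_rot'])
ims=[]
for n in ['scene','side','wrist']:
    im=get_image(n);cv2.imwrite(f'pics/{n}0.png',im[:,:,::-1]);ims.append(im[:,:,::-1])
    print(n,calibration(n))
cv2.imwrite('pics/a.png',cv2.resize(ims[0],(800,600)))
cv2.imwrite('pics/b.png',np.hstack([cv2.resize(i,(400,300)) for i in ims[1:]]))
E
```

```text
pics
0.0 [ 6.49458387e-01 -5.98364606e-05  2.21476924e-01] [-2.22054985e+00 -2.22057950e+00  2.17836981e-03]
scene {'fx': 413.9708939472558, 'fy': 413.9708939472558, 'cx': 256.473197422721, 'cy': 189.55812624138392, 'k1': 0.04924626749792389, 'eye': array([0.86566796, 0.56198823, 1.14733898]), 'attitude': array([0.17854717, 0.71864321, 2.55744257])}
side {'fx': 380.106670002073, 'fy': 380.106670002073, 'cx': 259.3499485930298, 'cy': 188.4894734904281, 'k1': -0.011846519676401702, 'eye': array([-0.06841407,  0.61333963,  0.57508958]), 'attitude': array([ 0.54644835, -1.20732414, -2.07876278])}
wrist {'fx': 330.4335908233917, 'fy': 330.4335908233917, 'cx': 252.91908476728787, 'cy': 186.8268461787941, 'k1': -0.031316726257221664, 'hand_eye': array([[-5.53683046e-04,  9.67763828e-01,  2.51858823e-01,
         6.90833359e-02],
       [ 9.99999829e-01,  5.83062254e-04, -4.20219876e-05,
        -1.07062313e-04],
       [-1.87516732e-04,  2.51858756e-01, -9.67763986e-01,
        -1.61820528e-01],
       [ 0.00000000e+00,  0.00000000e+00,  0.00000000e+00,
         1.00000000e+00]])}
```

View pics/a.png

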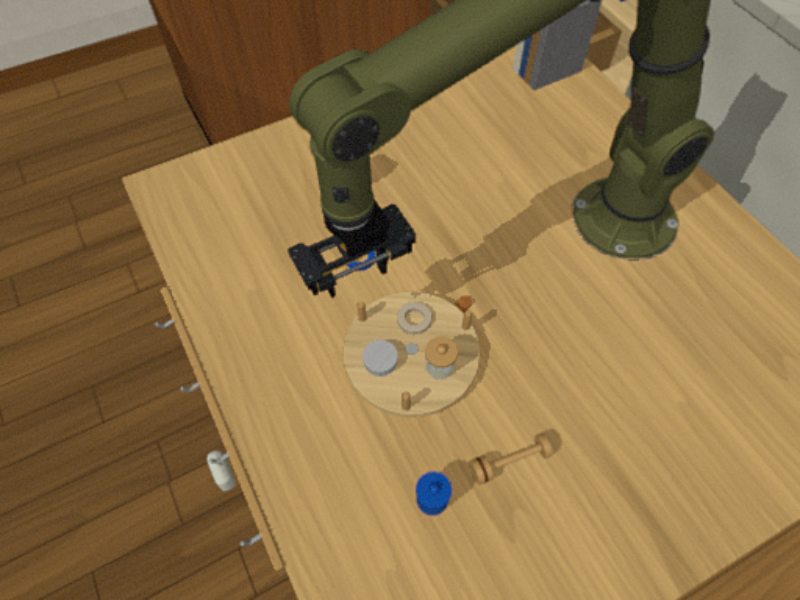

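View pics/b.png

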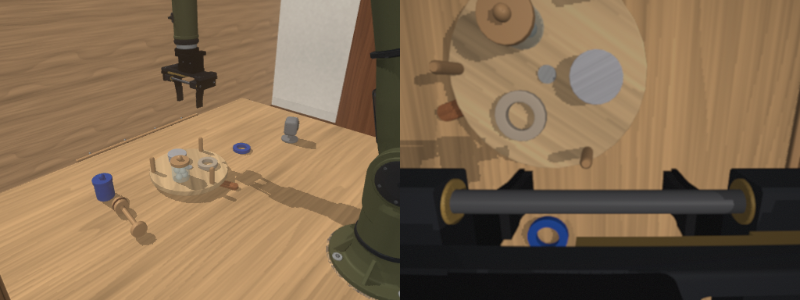

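The scene view shows the carousel centred near (412,349). On it are the jar with a beech lid at (441,352), the tin at (380,357) and the teether at (415,318). The pegs are at about (361,312), (467,320) and (406,400). The red-brown tongue is at (464,302), partly behind a peg. The blue jar at (433,493) and the blue ring near (362,262) are look-alikes and stand off the disc.

```bash
cat > h.py <<'E'
import numpy as np,cv2
from scipy.spatial.transform import Rotation as R
from bench import ctrl,get_image,calibration
def cast(n,px,z,st=None):
    c=calibration(n);K=np.array([[c['fx'],0,c['cx']],[0,c['fy'],c['cy']],[0,0,1]])
    px=np.array(px,float).reshape(-1,1,2)
    s=cv2.undistortPoints(px,K,np.array([c['k1'],0,0,0.]),None,None).reshape(-1,2)
    d=np.c_[s[:,0],-s[:,1],-np.ones(len(s))]
    if n=='wrist':
        T=np.eye(4);T[:3,:3]=R.from_rotvec(st['tool_rot']).as_matrix();T[:3,3]=st['position'];T=T@c['hand_eye'];A=T[:3,:3];e=T[:3,3]
    else: A=R.from_rotvec(c['attitude']).as_matrix();e=c['eye']
    d=d@A.T
    return e+d*((z-e[2])/d[:,2])[:,None]
E
python3 - <<'E'
import cv2,numpy as np
a=cv2.imread('pics/scene0.png')[175:275,205:325];b=cv2.imread('pics/wrist0.png')[0:225,0:360]
cv2.imwrite('pics/c.png',cv2.resize(a,None,fx=5,fy=5,interpolation=cv2.INTER_CUBIC))
cv2.imwrite('pics/d.png',cv2.resize(b,None,fx=2,fy=2,interpolation=cv2.INTER_CUBIC))
from h import *
for n in ['scene','wrist']:
    im=cv2.imread(f'pics/{n}0.png');h=cv2.cvtColor(im,cv2.COLOR_BGR2HSV)
    m=cv2.inRange(h,(0,130,60),(10,255,220))
    k,l,st,c=cv2.connectedComponentsWithStats(m)
    print(n,[(st[i].tolist(),c[i].round(1).tolist()) for i in range(1,k) if st[i][4]>25])
E
```

```text
scene []
wrist []
```

View pics/c.png

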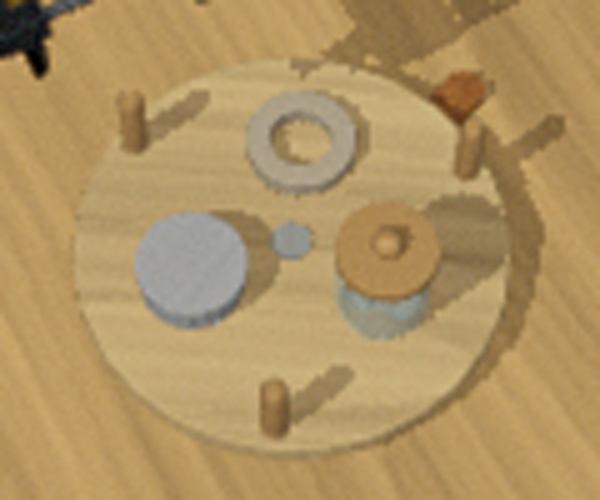

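View pics/d.png

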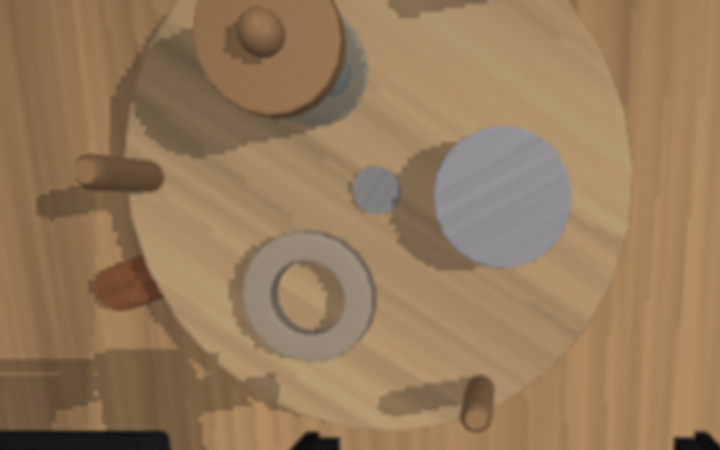

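The crops confirm one beech-lidded glass jar on the disc, at crop (388,250), between the peg by the tongue and the bottom peg. The tongue tip is at (98,288) in the wrist crop.

```bash
python3 - <<'E'
from h import *
s=ctrl.get_state()
f=lambda p:(np.array(p)/5+[205,175])
g=lambda p:np.array(p)/2
W={}
for n,c,pk,pegs,hub,ton,knob in [('scene',f,0,[(130,98),(470,127),(274,386)],(293,240),(470,78),(390,238)),('wrist',g,0,[(87,168),(477,415)],(375,190),(98,288),(258,25))]:
    P=cast(n,c(pegs),.087,s)[:,:2];H=cast(n,c(hub),.034,s)[0,:2];T=cast(n,c(ton),.010,s)[0,:2];K=cast(n,c(knob),.112,s)[0,:2]
    if len(P)==3: print('mean peg',P.mean(0))
    C=H
    ang=lambda v:np.degrees(np.arctan2(*(v-C).T[::-1]))
    print(n,'hub',H,'pegs',P.round(4).tolist(),'r',np.linalg.norm(P-C,axis=1),'ang',[ang(p) for p in P],'tongue',T,np.linalg.norm(T-C),ang(T),'jar',K,np.linalg.norm(K-C),ang(K))
E
```

```text
mean peg [0.58378027 0.07724274]
scene hub [0.58222441 0.07785105] pegs [[0.6352, -0.028], [0.4679, 0.0857], [0.6482, 0.174]] r [0.11840089 0.11455074 0.11662195] ang [np.float64(-63.417482993833154), np.float64(176.05257049711707), np.float64(55.55458881985374)] tongue [0.42007036 0.02022043] 0.1720907479393018 -160.43445145668343 jar [0.55392551 0.13655224] 0.06516638618229538 115.73796566926163
wrist hub [0.5823505  0.07516324] pegs [[0.4669, 0.0845], [0.6357, -0.0283]] r [0.11587596 0.1163699 ] ang [np.float64(175.37793897004056), np.float64(-62.71373549167983)] tongue [0.4157363  0.02253785] 0.1747275613355204 -162.47118557549095 jar [0.55574143 0.13455554] 0.06508062612003053 114.13343769084084
```

Call:
apply_moves:
  dp:
    - [-0.028,-0.0135,0]
    - [0,0,0]
    - [0,0,0.02]
    - [0,0,0.03]
    - [0,0,0.03]
    - [0,0,0.02]
    - [0,0,0]
    - [0,0,0]
  twist:
    - [0,0,0]
    - [0,0,-0.116]
    - [0,0,-0.116]
    - [0,0,-0.116]
    - [0,0,-0.116]
    - [0,0,0]
    - [0,0,0]
    - [0,0,0]
  fingers: [0.6,0.6,0.6,0.6,0.6,0.6,0.6,0.6]
  newtons: 5

```text
time: 0.95
position: [0.6365, -0.028, 0.1227]
tool_rot: [-1.651, -2.672, 0.0]
ft_force: [0.3, -0.1, 0.8]
grip_width: 0.421
grip_force: 0.0
```

```bash
python3 - <<'E'
from h import *
s=ctrl.get_state();print(s['time'],s['position'],R.from_rotvec(s['tool_rot']).as_matrix().round(3),s['grip_width'],s['ft_force'],s['joint_positions'])
a=get_image('scene')[150:290,190:330,::-1];b=get_image('side')[150:270,170:310,::-1]
cv2.imwrite('pics/e.png',np.hstack([cv2.resize(a,(400,400)),cv2.resize(b,(400,400))]))
E
```

```text
0.95 [ 0.63650072 -0.0280275   0.12269134] [[-0.447  0.894 -0.   ]
 [ 0.894  0.447  0.   ]
 [ 0.    -0.    -1.   ]] 0.42115663764045924 [ 0.32223624 -0.06004852  0.7503674 ] [ 0.09566267  0.35960121 -0.1160713   1.60479616  0.04407827  1.18020208
  0.43391634]
```

View pics/e.png

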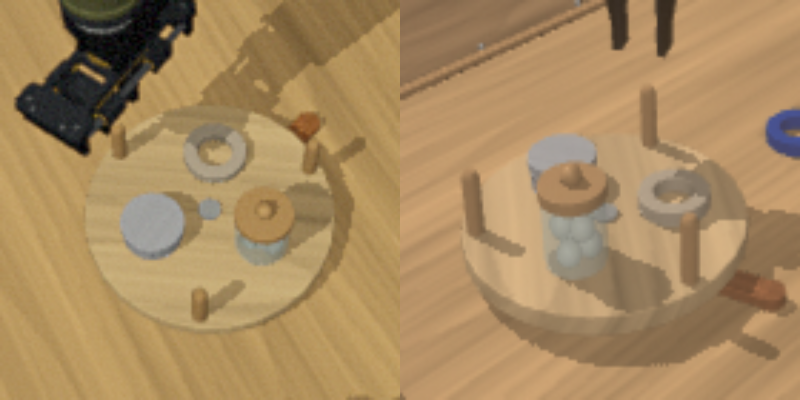

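The fingers straddle the far-right peg, which is at (120,140) in the left pane and (648,115) in the right. I'm going down around it.

Call:
apply_moves:
  dp:
    - [0,0,0.02]
    - [0,0,0.02]
    - [0,0,0.02]
    - [0,0,0.013]
    - [0,0,0]
    - [0,0,0]
  twist:
    - [0,0,0]
    - [0,0,0]
    - [0,0,0]
    - [0,0,0]
    - [0,0,0]
    - [0,0,0]
  fingers: [0.6,0.6,0.6,0.6,0.6,0.6]

```text
time: 1.65
position: [0.6373, -0.028, 0.0506]
tool_rot: [1.65, 2.672, 0.001]
ft_force: [0.4, -0.2, 0.6]
grip_width: 0.4
grip_force: 0.0
```

Call:
apply_moves:
  dp:
    - [0,0.0024,0]
    - [0,0.0024,0]
    - [0,0.0024,0]
    - [0,0.0024,0]
    - [0,0.0024,0]
    - [0.0001,0.0047,0]
    - [0.0001,0.0047,0]
    - [0.0001,0.0047,0]
    - [0.0001,0.0047,0]
    - [0.0001,0.0047,0]
  twist:
    - [0,0,-0.02]
    - [0,0,-0.02]
    - [0,0,-0.02]
    - [0,0,-0.02]
    - [0,0,-0.02]
    - [0,0,-0.04]
    - [0,0,-0.04]
    - [0,0,-0.04]
    - [0,0,-0.04]
    - [0,0,-0.04]
  fingers: [0.6,0.6,0.6,0.6,0.6,0.6,0.6,0.6,0.6,0.6]

```text
time: 2.65
position: [0.6655, -0.0076, 0.0494]
tool_rot: [-1.229, -2.89, 0.0]
ft_force: [-0.5, 0.4, -0.1]
grip_width: 0.402
grip_force: 0.5
```

Call:
apply_moves:
  dp:
    - [0.0002,0.0071,0]
    - [0.0002,0.0071,0]
    - [0.0002,0.0071,0]
    - [0.0002,0.0071,0]
    - [0.0002,0.0071,0]
    - [0.0002,0.0071,0]
    - [0.0002,0.0071,0]
    - [0.0002,0.0071,0]
    - [0.0002,0.0071,0]
    - [0.0002,0.0071,0]
  twist:
    - [0,0,-0.06]
    - [0,0,-0.06]
    - [0,0,-0.06]
    - [0,0,-0.06]
    - [0,0,-0.06]
    - [0,0,-0.06]
    - [0,0,-0.06]
    - [0,0,-0.06]
    - [0,0,-0.06]
    - [0,0,-0.06]
  fingers: [0.6,0.6,0.6,0.6,0.6,0.6,0.6,0.6,0.6,0.6]

```text
time: 3.65
position: [0.6993, 0.0533, 0.0491]
tool_rot: [-0.32, -3.124, 0.001]
ft_force: [-0.8, -1.1, -0.1]
grip_width: 0.398
grip_force: 0.5
```

```bash
python3 - <<'E'
from h import *
s=ctrl.get_state();p=s['position'][:2];v=p-[.583,.0768];print(s['position'],np.hypot(*v),np.degrees(np.arctan2(v[1],v[0])),s['ft_force'],s['time'])
M=R.from_rotvec(s['tool_rot']).as_matrix();print(M.round(3))
E
```

```text
[0.69932349 0.05325665 0.04910975] 0.11868210744604331 -11.441843347863331 [-0.7639085  -1.09260505 -0.06591932] 3.65
[[-0.979  0.202 -0.001]
 [ 0.202  0.979 -0.   ]
 [ 0.001 -0.001 -1.   ]]
```

Call:
apply_moves:
  dp:
    - [0.0002,0.0071,0]
    - [0.0002,0.0071,0]
    - [0.0002,0.0071,0]
    - [0.0002,0.0071,0]
    - [0.0002,0.0071,0]
    - [0.0002,0.0071,0]
    - [0.0002,0.0071,0]
    - [0.0002,0.0071,0]
    - [0.0001,0.0047,0]
    - [0,0.0024,0]
  twist:
    - [0,0,-0.06]
    - [0,0,-0.06]
    - [0,0,-0.06]
    - [0,0,-0.06]
    - [0,0,-0.06]
    - [0,0,-0.06]
    - [0,0,-0.06]
    - [0,0,-0.06]
    - [0,0,-0.04]
    - [0,0,-0.02]
  fingers: [0.6,0.6,0.6,0.6,0.6,0.6,0.6,0.6,0.6,0.6]

```text
time: 4.65
position: [0.6956, 0.1168, 0.0494]
tool_rot: [0.524, -3.097, -0.0]
ft_force: [0.9, -1.7, -1.2]
grip_width: 0.401
grip_force: 0.4
```

```bash
python3 - <<'E'
from h import *
s=ctrl.get_state();p=s['position'][:2];v=p-[.583,.0768];print(s['position'],np.hypot(*v),np.degrees(np.arctan2(v[1],v[0])),s['ft_force'],s['time'])
a=get_image('scene')[:,:,::-1];b=get_image('side')[:,:,::-1]
cv2.imwrite('pics/scene1.png',a);cv2.imwrite('pics/side1.png',b)
cv2.imwrite('pics/f.png',np.hstack([cv2.resize(a[165:285,200:320],(400,400),interpolation=2),cv2.resize(b[160:280,175:295],(400,400),interpolation=2)]))
E
```

```text
[0.69555512 0.11680896 0.04935561] 0.11945447301474547 19.5683169331751 [ 0.94482727 -1.69799607 -1.19180135] 4.65
```

View pics/f.png

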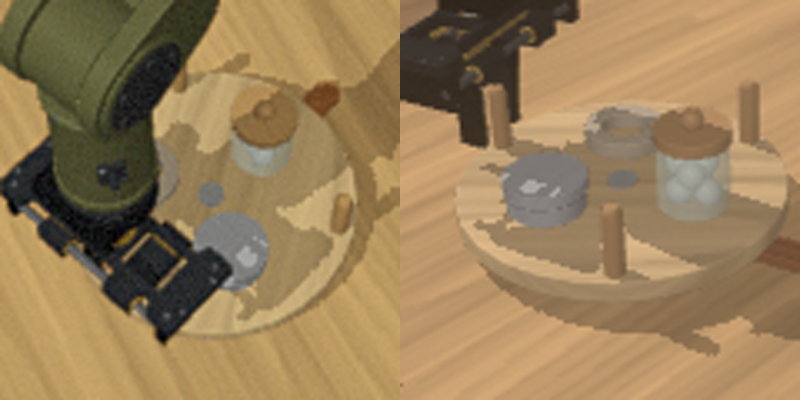

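The jar is now near the tongue: the knob is at (265,108) and the tongue at (322,97) in the left pane. Next I measure the residual angle.

```bash
python3 - <<'E'
from h import *
g=lambda p,o:np.array(p)*.3+o
S=np.array([200,165]);D=np.array([55,160])
C=np.array([.583,.0768]);an=lambda v:np.degrees(np.arctan2(*(v-C)[::-1]))%360
def sh(n,l,px,z):
    v=cast(n,px,z)[0,:2];print(n,l,v.round(4),np.hypot(*(v-C)).round(4),an(v).round(1))
sh('scene','hub',g((211,194),S),.034);sh('side','hub',g((622,180),D),.034)
sh('scene','jar',g((265,106),S),.112);sh('side','jar',g((692,114),D),.112)
sh('scene','peg',g((343,197),S),.087);sh('side','pegA',g((611,209),D),.087);sh('side','pegB',g((749,84),D),.087);sh('side','pegC',g((495,87),D),.087)
for n,f in [('scene','scene0'),('scene','scene1'),('side','side0'),('side','side1')]:
    h=cv2.cvtColor(cv2.imread(f'pics/{f}.png'),cv2.COLOR_BGR2HSV)
    m=cv2.inRange(h,(4,140,60),(13,255,255))
    if n=='scene': m[:190]=0;m[215:]=0;m[:,:285]=0;m[:,310:]=0
    else: m[:220]=0;m[255:]=0;m[:,270:]=0 if False else m[:,270:];m[:,330:]=0;m[:,:270]=0
    ys,xs=np.nonzero(m);print(f,len(xs))
    if len(xs)<20: continue
    P=cast(n,np.c_[xs,ys],.010)[:,:2]-C
    r=np.hypot(*P.T);a=np.degrees(np.arctan2(P[:,1],P[:,0]))%360
    k=r>.135
    print(' r',r.min().round(3),r.max().round(3),'ang min/mean/max',a[k].min().round(1),a[k].mean().round(1),a[k].max().round(1))
    for lo in (.14,.15,.16): 
        q=(r>lo)&(r<lo+.01);print('  ',lo,q.sum(),a[q].min().round(1) if q.any() else '',a[q].max().round(1) if q.any() else '')
E
```

```text
scene hub [0.5833 0.078 ] 0.0013 74.3
side hub [0.5783 0.0764] 0.0047 184.6
scene jar [0.5206 0.0597] 0.0647 195.3
side jar [0.5146 0.0592] 0.0706 194.4
scene peg [0.499  0.1575] 0.1165 136.2
side pegA [0.493  0.1585] 0.1215 137.8
side pegB [ 0.5475 -0.036 ] 0.1183 252.5
side pegC [0.693  0.1087] 0.1145 16.2
scene0 25
 r 0.143 0.176 ang min/mean/max 194.0 198.7 203.4
   0.14 10 194.0 203.4
   0.15 5 195.2 202.3
   0.16 7 194.6 201.3
scene1 27
 r 0.143 0.174 ang min/mean/max 194.5 198.6 203.4
   0.14 9 195.0 203.4
   0.15 9 194.5 202.2
   0.16 6 196.3 202.2
side0 26
 r 0.154 0.177 ang min/mean/max 195.0 199.0 202.9
   0.14 0  
   0.15 11 195.0 202.6
   0.16 11 195.0 202.9
side1 0
```

Jar at about 195.5°, tongue at about 198.6°. I'll push 3° more.

Call:
apply_moves:
  dp:
    - [0,0.0024,0]
    - [0,0.0024,0]
    - [0,0.0015,0]
    - [0,0,0]
    - [0,0,0]
  twist:
    - [0,0,-0.02]
    - [0,0,-0.02]
    - [0,0,-0.013]
    - [0,0,0]
    - [0,0,0]
  fingers: [0.6,0.6,0.6,0.6,0.6]

```text
time: 5.25
position: [0.6935, 0.1227, 0.0497]
tool_rot: [-0.603, 3.083, 0.001]
ft_force: [-0.2, 1.1, -0.8]
grip_width: 0.399
grip_force: 0.0
```

Call:
apply_moves:
  dp:
    - [0,-0.004,0]
    - [0,-0.004,0]
    - [0,0,-0.02]
    - [0,0,-0.03]
    - [0,0,-0.04]
    - [0,0,-0.04]
    - [-0.04,0,-0.02]
    - [-0.04,0,0]
    - [-0.04,0,0]
    - [0,0,0]
  twist:
    - [0,0,0]
    - [0,0,0]
    - [0,0,0]
    - [0,0,0]
    - [0,0,0]
    - [0,0,0]
    - [0,0,0]
    - [0,0,0]
    - [0,0,0]
    - [0,0,0]
  fingers: [0.6,0.6,0.6,0.6,0.6,0.6,0.6,0.6,0.6,0.6]

```text
time: 6.25
position: [0.8099, 0.162, 0.1933]
tool_rot: [0.603, -3.079, -0.004]
ft_force: [-1.8, -0.3, -0.9]
grip_width: 0.397
grip_force: 0.0
```

```bash
python3 - <<'E'
from h import *
s=ctrl.get_state();print(s['position'],s['tool_rot'],s['time'])
for n in ('scene','wrist','side'): cv2.imwrite(f'pics/{n}2.png',get_image(n)[:,:,::-1])
a=cv2.imread('pics/scene2.png');b=cv2.imread('pics/side2.png')
cv2.imwrite('pics/g.png',np.hstack([cv2.resize(a[165:285,200:320],(400,400),interpolation=2),cv2.resize(b[160:280,175:295],(400,400),interpolation=2)]))
E
```

```text
[0.8099452  0.16199813 0.19333162] [ 0.60325159 -3.07897634 -0.0035486 ] 6.25
```

View pics/g.png

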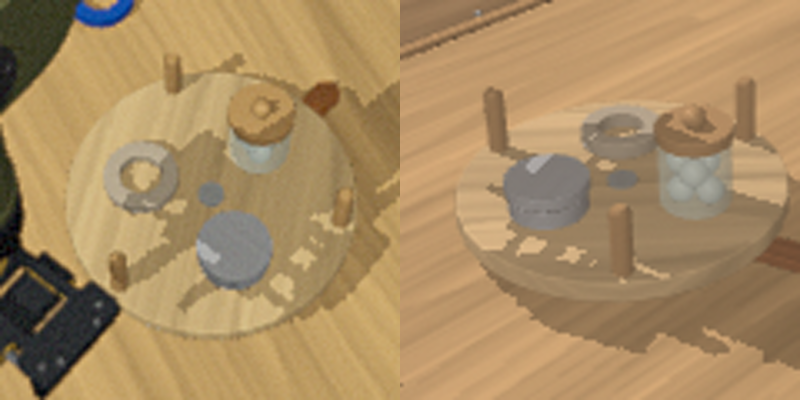

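View pics/wrist2.png

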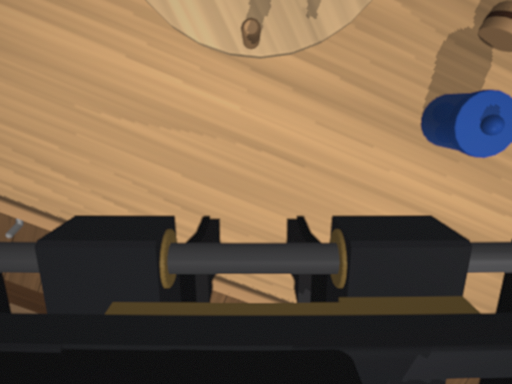

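All three pegs are visible in the left pane, tops at (172,58), (343,192) and (118,256). The knob is at (263,105). The wrist view shows the far peg top at (250,38).

```bash
python3 - <<'E'
from h import *
s=ctrl.get_state()
C=np.array([.583,.0768]);an=lambda v:np.degrees(np.arctan2(*(v-C)[::-1]))%360
def sh(n,l,px,z):
    v=cast(n,px,z,s)[0,:2];print(n,l,v.round(4),np.hypot(*(v-C)).round(4),an(v).round(1));return v
S=np.array([200,165]);D=np.array([55,160])
g=lambda p,o:np.array(p)*.3+o
P=[sh('scene','peg',g(p,S),.087) for p in [(172,58),(343,192),(118,256)]];print(np.mean(P,0))
sh('scene','jar',g((263,104),S),.112);sh('side','jar',g((693,114),D),.112)
[sh('side','peg',g(p,D),.087) for p in [(620,208),(745,82),(493,91)]]
sh('wrist','peg',(250,36),.087)
E
```

```text
scene peg [ 0.5611 -0.0366] 0.1155 259.1
scene peg [0.4965 0.1534] 0.1156 138.5
scene peg [0.6929 0.1144] 0.1162 18.9
[0.58350288 0.07706584]
scene jar [0.5211 0.0572] 0.065 197.6
side jar [0.5141 0.0587] 0.0712 194.7
side peg [0.4895 0.1534] 0.1209 140.7
side peg [ 0.5521 -0.0362] 0.1172 254.7
side peg [0.6887 0.1138] 0.112 19.3
wrist peg [0.6993 0.114 ] 0.1221 17.8
```

The pegs put the jar at 198.6° ± 0.5, against 198.7° for the tongue, so it is aligned. The carousel's things have not shifted and the hand is clear.

Call:
apply_moves:
  dp:
    - [0,0,0]
    - [0,0,0]
    - [0,0,0]
  twist:
    - [0,0,0]
    - [0,0,0]
    - [0,0,0]
  fingers: [0.6,0.6,0.6]

```text
time: 6.7
position: [0.8075, 0.1594, 0.2014]
tool_rot: [-0.602, 3.082, -0.001]
ft_force: [0.1, -0.3, 0.3]
grip_width: 0.398
grip_force: 0.0
```

```bash
python3 -c "
from bench import ctrl
print(ctrl.close_job())"
```

```text
the job is handed in; nothing more can be done
None
```

I turned the carousel about 83° counter-clockwise by one peg; the jar is now at the front, measured within about 1° of the tongue, the hand is clear, and the job was handed in at 6.7 s with no verdict returned.

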